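# Start the laboratory balance's internal calibration

## Task

Start the internal calibration of the laboratory balance: first push the sliding top door of its glass draught shield fully shut, then press the two large square keys down together, hold both down for three seconds and let go. Do not press the small keys or either large key on its own, and leave the glassware and other things around the balance standing where they are.

Things in the scene. Friction and masses are not known exactly. Their poses are not given: they have to be found in the camera images.
- balance: Off-white electronic balance, fixed, 300 long (x) x 200 wide (y) mm. Origin on the bench, middle of its underside; x points from its front (key deck, towards the robot) to its back, y to the operator's left, z up; turned up to 0.3 rad. Level key deck (x -150 to -90 mm) 50 mm above the bench, one row of keys at x -119; then a sloping display, then the housing, 80 mm high, with the draught shield.
- pan: Round steel weighing pan, 110 mm across, inside the glass draught shield; origin under its centre at x 55 mm of the balance. The shield spans x -35 to 145, y -85 to 85 mm of the balance, sides 80 to 180 mm above the bench; the rear half of its top (x 55 to 145) is a fixed glass pane, the front half is closed by the sliding door.
- door (a joint): Sliding top door of the shield: clear plate in a grey frame, 90 long x 158 wide x 5 mm, upper face 186 mm above the bench. Value in m: 0 fully shut (at its stop), grows as it stands open towards the balance's back (+x), 0.08 at most; starts 0.045 to 0.08 open. Slides level with about 1.5 N of friction and stays where left.
- door_ledge (a point): Middle of the upright back face (towards the balance's +x) of the door's finger ledge, 193.5 mm above the bench, 7.5 above the door plate. Ledge: grey wedge 90 wide (y), 15 mm high, sloping down to the door's front edge. Behind its back face 58 mm of flat door plate is free. Moves with the door; shut, it lies at x -3, y 0 mm of the balance. Axes as the balance's.
- key_left (a joint): Left large key, value in m: 0 up, 0.004 fully down (travel 4 mm). Spring: about 1.5 N to start, 4 N fully down; counts as pressed from 0.0028 on; springs back up when let go.
- key_left_top (a point): Centre of the top of the left large key: grey, square, 24 x 24 mm, standing 7 mm above the key deck when up (57 mm above the bench). At x -119, y +31 mm of the balance. Moves straight down with the key. The two large keys are 62 mm apart centre to centre (38 mm clear between them).
- key_right (a joint): Right large key, value in m: 0 up, 0.004 fully down (travel 4 mm). Spring: about 1.5 N to start, 4 N fully down; counts as pressed from 0.0028 on; springs back up when let go.
- key_right_top (a point): Centre of the top of the right large key, the twin of the left one, at x -119, y -31 mm of the balance.
- small_left (a joint): Small round key 16 mm across, 2.5 mm proud, at the left end of the row (y +75 mm of the balance); for reading only, to be left alone: value in m, 0 up, 0.002 fully down (1 to 2.5 N).
- small_mid (a joint): Small rectangular key 14 x 12 mm, 2.5 mm proud, midway between the large keys (y 0); for reading only, to be left alone: value in m, 0 up, 0.002 fully down (1 to 2.5 N).
- small_right (a joint): Small round key 16 mm across, 2.5 mm proud, at the right end of the row (y -75 mm); for reading only, to be left alone: value in m, 0 up, 0.002 fully down (1 to 2.5 N).
- beaker: Empty glass beaker, 72 mm across, 92 mm high, standing beside the balance (beaker, conical flask, volumetric flask and amber bottle change places). Origin at the centre of its foot. Leave alone.
- conical: Glass conical flask with a rubber stopper, 72 mm across, 116 mm high, beside the balance. Origin at the centre of its foot. Leave alone.
- flask: Glass volumetric flask with a long neck and white stopper, 66 mm across, 166 mm high, beside the balance. Origin at the centre of its foot. Leave alone.
- reagent: Amber glass bottle with a black cap, 62 mm across, 118 mm high, beside the balance. Origin at the centre of its foot. Leave alone.
- weight: Steel 200 g check weight, 29 mm across, 53 mm high, on the bench near the left or right front corner of the balance. Origin at the centre of its foot. Leave alone.
- weighing_bottle: Small lidded glass weighing bottle, 43 mm across, 56 mm high, on the bench near the other front corner. Origin at the centre of its foot. Leave alone.
- spatula: Steel micro-spatula 191 mm long, 4 mm thick, lying on the bench in front of the key deck. Origin on its underside near its middle. Leave alone.

How it is judged:
By the outcome, as a careful person would: the job done as asked, in the order asked, and still so for the second after the job is handed in, with the robot touching nothing.
It also fails if it takes over 48 s, if anything falls off the work surface, if the arm or the gripper's body presses on something with over 40 N, if the wrist force passes 120 N, or if a joint passes its speed limit or range.

## Robot

A 6-joint arm with a two-finger parallel gripper is mounted at the origin on the work surface. World frame = base frame: x ahead of the robot, y to its left, z up, the work surface at z = 0. Lengths are in mm, angles in degrees, forces in N, time in s.
With the tool pointing down it reaches from about 300 to 850 mm from the base axis. Payload 4.2 kg.
Tool frame: the origin (TCP) lies at the centre of the arm's flange, where the gripper is bolted on; the fingertips stand 191 mm ahead of it and the grasp point (between the pads) lies 172 mm ahead of it; y points along the fingers, x is the direction in which the jaws open and shut, and the axes are right-handed (so a half turn about y gives the same grasp; the last joint's range is limited). The gripper opens to 91 mm and grips with 3 to 60 N. Pads are 32 mm wide; open, the fingers measure 118 mm over their backs; the gripper's body (76 mm by 178 mm) begins 60 mm behind the grasp point.
Start: joints at [65.604, 18.312, 89.639, -0, 72.044, -1.146], TCP at [226.98, 528.302, 404.776] pointing down, gripper open.
Joint ranges: [-177.97, 177.97], [-48.28, 115.42], [12.27, 149.76], [-77.06, 257.06], [2.81, 150.46], [-146.56, 146.56]. Speed limits (degrees/s): [147.25, 147.25, 180, 180, 180, 180].

## Interface

Orientations are given as [roll, pitch, yaw] about the fixed x, y, z axes, in that order (R = Rz(yaw) Ry(pitch) Rx(roll)).
In Python, from workcell import env gives the robot as it stands.
- The arm moves only by the tool carry_out, never from a script. Its argument "increments" is a list of rows, each a list of 3 entries, a list of its own where there are three numbers: the turn, a rotation vector about the tool's x, y, z in rad, then the shift along the tool's x, y, z in mm, then the closure, from 0 (fully open) to 1 (shut). In form: [[[wx, wy, wz], [dx, dy, dz], claw], ...]. A call has 1 to 10 rows; each row is the pose to reach, as a shift and turn from the pose commanded when the call began, along the tool's axes at that moment; what a row does not reach only later rows make up. A row lasts 1/12 s, in which the tool goes at most 41.7 mm and 7.16 degrees, less where a joint would pass 70% of its speed; a pose out of reach is approached as far as the arm can. A call with a gripper value outside its range is refused whole. The fingers move at their own pace and stop on an object; "force" is the grip in N (left out, the last holds). Time passes only in rows, so rows that repeat a pose let the fingers close. It gives the time, the measured TCP pose, the force and the opening at its end, in the units of the state.
- env.state(): the state, without advancing time (a new reading comes with each control period).
- env.grab_frame(name): name is "scene" or "top"; returns a dict with "frame" (420x560x3 uint8, blue, green, red), "z_map" (420x560 float32, mm along the optical axis (not along the pixel's ray), 0 where there is no reading), "camera_matrix" (3x3 intrinsics, pixels), "rvec" (rotation vector, rad) and "tvec" (3), from world to camera coordinates, as OpenCV has them. Camera axes: x right, y down, z forward; pixel columns grow to the right and rows downward; lengths in mm; the calibration is good to about 2 mm. A picture is of the moment at which its call begins.
- env.job_done(): hands the job in, once; it reports no verdict.
The state is a dict: "time_s": time; "qpos": joint angles; "qvel": joint speeds; "effort": joint torques, N m; "ee_pos": TCP position; "ee_rot": TCP orientation; "force": force on the tool from outside, world axes, zero at the start; "torque": the same for the moment, N m; "gripper_width": finger opening in mm.
Only numpy, scipy, OpenCV 4.12 (cv2) and the standard library are available. Lean on these libraries where they do the work, as an engineer would, in place of code of your own. Each camera call takes 0.05 s, during which the arm holds its last target. There are 200 camera calls.

## Working session

There is one attempt and no reset: what is moved stays moved. The work goes in short steps, Python scripts to look and compute and a tool call to move; the robot and the scene stay as the last step left them, time stands still between calls to the robot, and variables do not carry over. Pictures are saved under pics/ and viewed, about 8 in all and at most 12, crops included, and the job is handed in when it is done.

Besides the shell and the picture viewer there is one more tool, called after "Emit:" in YAML: its name, and indented under it one key for each argument. carry_out: Moves the arm, as the interface text tells. Its arguments: {"type":"object","properties":{"increments":{"type":"array","items":{"type":"array"}},"force":{"type":"number"}},"required":["increments"]}

```bash
mkdir -p pics; ls
cat > h.py <<'E'
import numpy as np, cv2
from scipy.spatial.transform import Rotation as R
from workcell import env
def grab(n):
    f=env.grab_frame(n); f['R']=cv2.Rodrigues(np.array(f['rvec'],float))[0]; f['t']=np.array(f['tvec'],float).ravel(); f['K']=np.array(f['camera_matrix'],float); return f
def ray(f,u,v,z):
    d=f['R'].T@np.linalg.solve(f['K'],[u,v,1.]); c=-f['R'].T@f['t']; return c+d*(z-c[2])/d[2]
def proj(f,p): 
    q=f['K']@(f['R']@np.array(p,float)+f['t']); return q[:2]/q[2]
def cloud(f):
    z=f['z_map']; v,u=np.indices(z.shape); p=np.stack([u*z,v*z,z],-1)@np.linalg.inv(f['K']).T
    return (p-f['t'])@f['R']
E
python3 - <<'E'
from h import *
for n in ('top','scene'):
    f=grab(n); cv2.imwrite(f'pics/{n}0.png',f['frame']); print(n,-f['R'].T@f['t'],f['K'][0,0])
s=env.state(); print(s)
E
```

```text
pics
top [ 395.26374694   42.18090524 1064.33090047] 515.124300880157
scene [881.02734645 506.40381954 800.25612295] 454.7956529777316
{'time_s': 0.1, 'qpos': array([ 6.56056574e+01,  1.83461994e+01,  8.96986358e+01,  6.55941727e-04,
        7.20422882e+01, -1.14594294e+00]), 'qvel': array([-0.03553398, -0.14716056, -0.02230617,  0.07168854,  0.09735114,
       -0.0136039 ]), 'effort': array([ 1.79269089e-03, -4.13324046e+01, -2.32510740e+01,  7.30738090e-02,
        4.21265548e-02, -6.99221050e-05]), 'ee_pos': array([226.89998447, 528.17742971, 404.02723842]), 'ee_rot': array([-8.99976341e+01,  8.70934810e-02,  6.67513994e+01]), 'force': array([ 0.16071994,  0.21041225, -0.91483329]), 'torque': array([ 0.02844691, -0.00819242,  0.0006431 ]), 'gripper_width': 91.16379725973368}
```

View pics/top0.png

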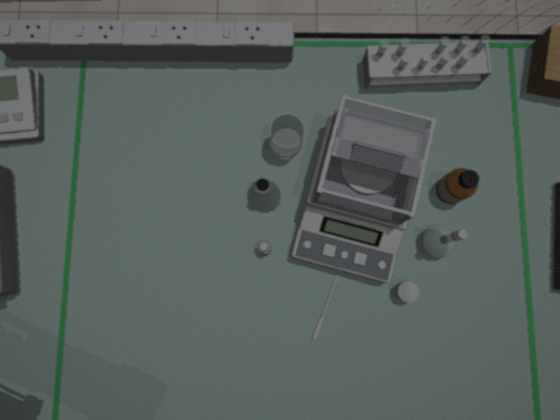

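View pics/scene0.png

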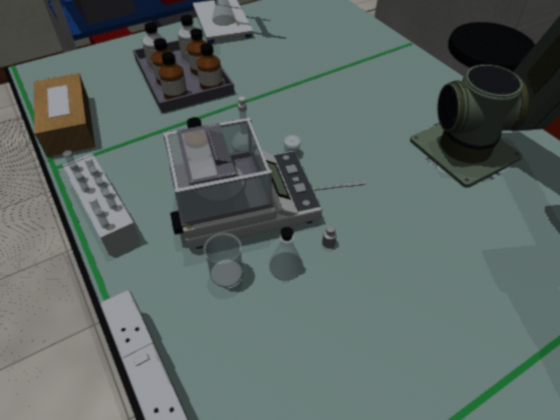

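The top view shows the balance at about (360,195). The large keys are near (330,250) and (360,258), and the dark door ledge is near (377,155). The robot is out of the way at lower left. I'll enlarge this area and measure.

Run:
```python
from h import *
f=grab('top'); im=f['frame']; g=cv2.cvtColor(im,cv2.COLOR_BGR2GRAY)
c=cv2.resize(im[90:300,285:445],None,fx=3.7,fy=2.8*3.7/2.8*.75/.75,interpolation=cv2.INTER_CUBIC) if 0 else cv2.resize(im[90:290,285:485],(600,600),interpolation=cv2.INTER_CUBIC)
cv2.imwrite('pics/crop1.png',np.clip(c*1.5,0,255).astype('uint8'))
m=(g>120).astype('uint8'); m[:225]=0;m[285:]=0;m[:,:290]=0;m[:,:]*=1
n,l,s,ce=cv2.connectedComponentsWithStats(m,connectivity=4)
for i in range(1,n):
    if 8<s[i,4]<400: print(s[i],ce[i].round(1),ray(f,*ce[i],57).round(1))
P=cloud(f)
for u,v in [(330,250),(360,258),(345,254),(377,155),(370,160),(380,150),(370,180),(400,120)]: print(u,v,P[v,u].round(1))
```

```text
[460 232   6   5  16] [462.  233.8] [ 507.9 -322.6   57. ]
[305 242   5   5  21] [307.  244.2] [484.3 -19.3  57. ]
[325 245  10  10  64] [329.1 249.7] [473.9 -62.2  57. ]
[343 252   4   5  14] [344.1 254.2] [465.5 -91.5  57. ]
[356 254   9   9  57] [359.6 257.5] [ 459.5 -121.5   57. ]
[380 262   4   6  19] [381.5 264.4] [ 446.7 -163.7   57. ]
330 250 [473.1 -63.7  60.8]
360 258 [ 458.4 -122.1   57.9]
345 254 [466.1 -93.5  54.5]
377 155 [ 628.9 -133.   192.9]
370 160 [ 620.  -120.7  192.1]
380 150 [ 635.8 -136.8  200.9]
370 180 [ 604.9 -137.4   98.1]
400 120 [ 696.2 -177.4  183.5]
```

View pics/crop1.png

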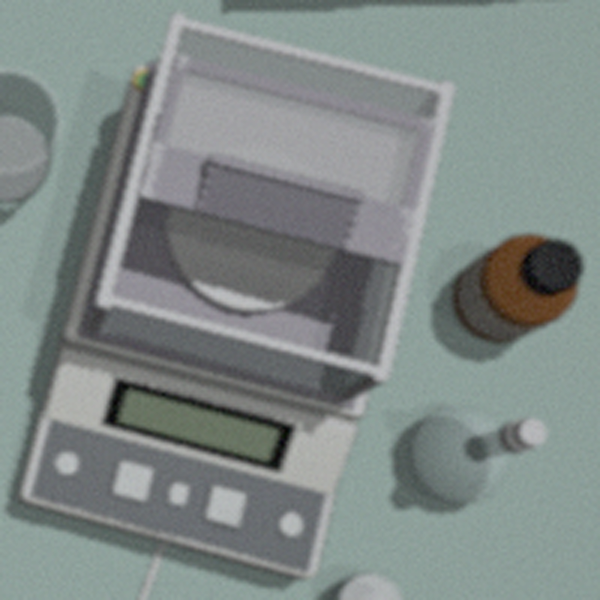

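The key spacing comes out at 61 mm against 62, the yaw at about -14.3° and the ledge at about 55.6 mm in the balance's x, so the door is about 59 mm open. I'll set the jaws to about 48.5 mm and use both fingertips for pushing the door and for pressing the keys.

```bash
cat >> h.py <<'E'
YAW=np.deg2rad(-14.3); EX=np.array([np.cos(YAW),np.sin(YAW),0]); EY=np.array([-EX[1],EX[0],0])
O=np.array([466.7,-91.85,0])+119*EX
def goto(x,y,ztip):  # balance-frame target of fingertips; prints turn and shift in tool axes
    s=env.state(); A=R.from_euler('xyz',s['ee_rot'],degrees=True)
    T=R.from_matrix(np.stack([EY,[0,0,-1],-EX],1)) # x,y,z columns
    tgt=O+x*EX+y*EY+np.array([0,0,ztip+191])
    d=tgt-s['ee_pos']
    rel=s['ee_pos']-O; print('t',s['time_s'].__round__(2),'tip bal',(rel@EX).round(1),(rel@EY).round(1),(rel[2]-191).round(1),'F',np.round(s['force'],2),'w',round(s['gripper_width'],1))
    print('turn',(A.inv()*T).as_rotvec().round(4),'shift',A.inv().apply(d).round(1))
E
python3 - <<'E'
from h import *
print(np.cross(EY,[0,0,-1]),-EX,O); goto(82,0,240)
E
```

```text
[-0.96901573  0.24699901  0.        ] [-0.96901573  0.24699901 -0.        ] [ 582.01287204 -121.24288251    0.        ]
t 0.15 tip bal -504.5 541.6 213.1 F [ 0.5   0.08 -0.23] w 91.0
turn [-1.000e-04 -1.562e-01 -1.400e-03] shift [-443.8  -26.3 -663.6]
```

Emit:
carry_out:
  increments:
    - [[0,-0.02,0],[-20,-8,-30],0.2]
    - [[0,-0.04,0],[-40,-16,-60],0.467]
    - [[0,-0.06,0],[-60,-24,-90],0.467]
    - [[0,-0.08,0],[-80,-27,-120],0.467]
    - [[0,-0.1,0],[-100,-27,-150],0.467]
    - [[0,-0.12,0],[-120,-27,-180],0.467]
    - [[0,-0.14,0],[-140,-27,-210],0.467]
    - [[0,-0.156,0],[-160,-27,-240],0.467]
    - [[0,-0.156,0],[-180,-27,-270],0.467]
    - [[0,-0.156,0],[-200,-27,-300],0.467]
  force: 30

```text
time_s: 0.98
ee_pos: [424.2, 224.4, 431.7]
ee_rot: [-90.0, -0.0, 75.7]
force: [0.8, 0.4, -0.3]
gripper_width: 48.3
```

```bash
python3 -c "
from h import *
goto(82,0,240)"
```

```text
t 0.98 tip bal -238.3 296.0 240.7 F [ 0.77  0.41 -0.29] w 48.3
turn [-0.0001 -0.0001  0.    ] shift [-295.9    0.6 -320.4]
```

Emit:
carry_out:
  increments:
    - [[0,0,0],[-27,0,-29],0.467]
    - [[0,0,0],[-54,0,-58],0.467]
    - [[0,0,0],[-81,0,-87],0.467]
    - [[0,0,0],[-108,0,-116],0.467]
    - [[0,0,0],[-135,0,-145],0.467]
    - [[0,0,0],[-162,0,-175],0.467]
    - [[0,0,0],[-189,0,-204],0.467]
    - [[0,0,0],[-216,0,-233],0.467]
    - [[0,0,0],[-243,0,-262],0.467]
    - [[0,0,0],[-265,0,-290],0.467]

```text
time_s: 1.82
ee_pos: [639.8, -104.9, 431.3]
ee_rot: [-90.0, 0.0, 75.6]
force: [0.3, 0.3, 0.2]
gripper_width: 48.4
```

Emit:
carry_out:
  increments:
    - [[0,0,0],[-20,0,-20],0.467]
    - [[0,0,0],[-31,0,-30],0.467]
    - [[0,0,0],[-31,0,-30],0.467]
    - [[0,0,0],[-31,0,-30],0.467]

```text
time_s: 2.15
ee_pos: [660.7, -140.4, 430.7]
ee_rot: [-89.9, -0.0, 75.6]
force: [-0.5, 0.4, 0.5]
gripper_width: 48.7
```

Run:
```python
from h import *
goto(82,0,189.5)
f=grab('scene'); im=f['frame'][90:250,130:330]
cv2.imwrite('pics/s1.png',np.clip(cv2.resize(im,(750,600),interpolation=cv2.INTER_CUBIC)*1.6,0,255).astype('uint8'))
```

```text
t 2.15 tip bal 80.9 0.9 239.7 F [-0.5   0.42  0.53] w 48.7
turn [-0.0019 -0.0016  0.0006] shift [-0.9 50.2 -1.2]
```

View pics/s1.png

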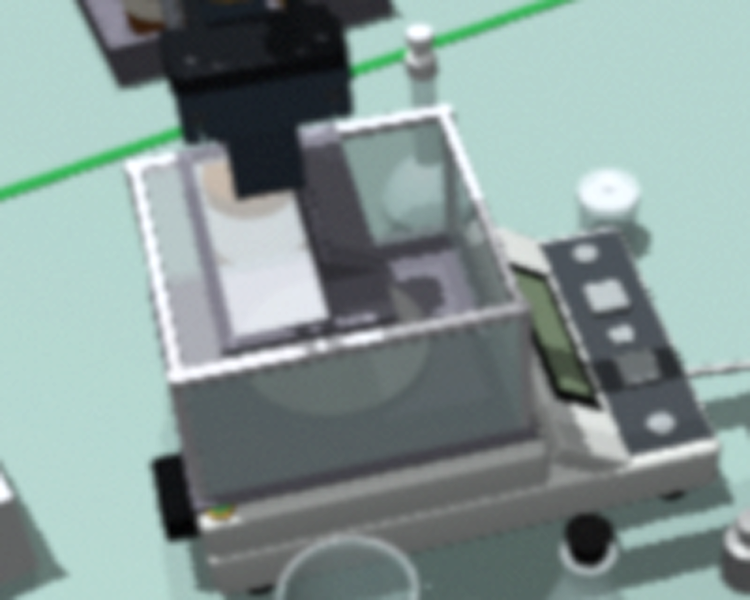

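The fingers hang over the flat plate behind the ledge, at crop position (265,190); the ledge is at (335,250). I'll lower them and push the door.

Emit:
carry_out:
  increments:
    - [[0,0,0],[-1,15,0],0.467]
    - [[0,0,0],[-1,30,0],0.467]
    - [[0,0,0],[-1,40,0],0.467]
    - [[0,0,0],[-1,46,0],0.467]
    - [[0,0,0],[-1,50,0],0.467]
    - [[0,0,0],[-1,50,0],0.467]

```text
time_s: 2.7
ee_pos: [660.1, -140.2, 381.2]
ee_rot: [-89.9, -0.0, 75.7]
force: [-0.2, -0.2, 0.8]
gripper_width: 49.0
```

```bash
python3 -c "
from h import *
goto(13,0,189.5)"
```

```text
t 2.7 tip bal 80.3 1.0 190.2 F [-0.25 -0.19  0.85] w 49.0
turn [-0.0015  0.0005  0.0002] shift [-0.9  0.8 67.3]
```

Emit:
carry_out:
  increments:
    - [[0,0,0],[-1,0,6],0.467]
    - [[0,0,0],[-1,0,12],0.467]
    - [[0,0,0],[-1,0,18],0.467]
    - [[0,0,0],[-1,0,24],0.467]
    - [[0,0,0],[-1,0,30],0.467]
    - [[0,0,0],[-1,0,36],0.467]
    - [[0,0,0],[-1,0,42],0.467]
    - [[0,0,0],[-1,0,48],0.467]
    - [[0,0,0],[-1,0,54],0.467]
    - [[0,0,0],[-1,0,60],0.467]

```text
time_s: 3.53
ee_pos: [601.3, -126.8, 382.0]
ee_rot: [-90.0, 0.0, 75.7]
force: [0.7, -0.5, 0.7]
gripper_width: 48.9
```

Emit:
carry_out:
  increments:
    - [[0,0,0],[0,0,2],0.467]
    - [[0,0,0],[0,0,4],0.467]
    - [[0,0,0],[0,0,5],0.467]
    - [[0,0,0],[0,0,6],0.467]
    - [[0,0,0],[0,0,6],0.467]

```text
time_s: 3.95
ee_pos: [596.4, -125.6, 381.8]
ee_rot: [-90.1, 0.0, 75.7]
force: [3.4, 0.5, 1.2]
gripper_width: 48.6
```

```bash
python3 -c "
from h import *
goto(13,0,189.5)"
```

```text
t 3.95 tip bal 15.0 -0.7 190.8 F [3.41 0.51 1.16] w 48.6
turn [ 0.0013 -0.0003 -0.0002] shift [0.7 1.3 2. ]
```

Emit:
carry_out:
  increments:
    - [[0,0,0],[0,0,1],0.467]
    - [[0,0,0],[0,0,2],0.467]
    - [[0,0,0],[0,0,2],0.467]
    - [[0,0,0],[0,0,2],0.467]

```text
time_s: 4.28
ee_pos: [595.5, -125.4, 382.0]
ee_rot: [-90.3, 0.0, 75.7]
force: [5.8, -1.9, -0.7]
gripper_width: 48.7
```

Emit:
carry_out:
  increments:
    - [[0,0,0],[0,0,1],0.467]
    - [[0,0,0],[0,0,2],0.467]
    - [[0,0,0],[0,0,2],0.467]
    - [[0,0,0],[0,0,2],0.467]

```text
time_s: 4.62
ee_pos: [594.6, -125.2, 382.1]
ee_rot: [-90.6, 0.0, 75.6]
force: [10.4, -3.2, -2.5]
gripper_width: 48.6
```

The force rose to 10 N with almost no further travel, at tip x ≈ 13 as expected for shut. I'll back off, rise and check.

Emit:
carry_out:
  increments:
    - [[0,0,0],[0,0,-4],0.467]
    - [[0,0,0],[0,0,-9],0.467]
    - [[0,0,0],[0,0,-14],0.467]
    - [[0,0,0],[0,-10,-14],0.467]
    - [[0,0,0],[0,-30,-14],0.467]
    - [[0,0,0],[0,-60,-14],0.467]
    - [[0,0,0],[0,-60,-14],0.467]

```text
time_s: 5.2
ee_pos: [606.2, -128.0, 448.1]
ee_rot: [-90.5, -0.0, 75.7]
force: [0.9, -0.3, 1.4]
gripper_width: 48.7
```

Run:
```python
from h import *
goto(-119,0,240)
f=grab('scene'); im=f['frame'][90:250,130:330]
cv2.imwrite('pics/s2.png',np.clip(cv2.resize(im,(750,600),interpolation=cv2.INTER_CUBIC)*1.6,0,255).astype('uint8'))
```

```text
t 5.2 tip bal 25.1 -0.5 257.1 F [ 0.88 -0.28  1.39] w 48.7
turn [ 0.0096 -0.0001  0.0002] shift [  0.5  15.7 144.3]
```

View pics/s2.png

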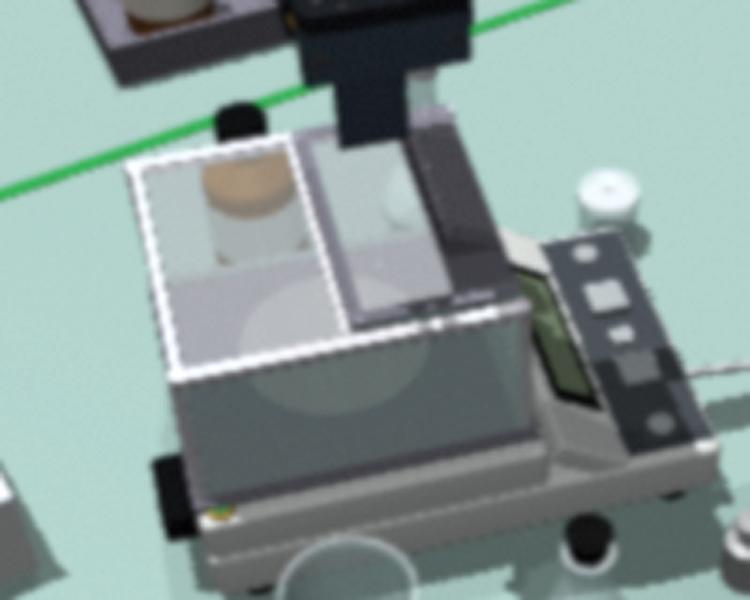

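The door now covers the front half, with its ledge at the front edge (crop (465,220)) and no gap. Next I'll move over the keys and look from above.

Emit:
carry_out:
  increments:
    - [[0.003,0,0],[0,0,25],0.467]
    - [[0.006,0,0],[0,0,55],0.467]
    - [[0.0096,0,0],[0,0,90],0.467]
    - [[0.0096,0,0],[0,0,120],0.467]
    - [[0.0096,0,0],[0,0,138],0.467]
    - [[0.0096,0,0],[0,0,143],0.467]
    - [[0.0096,0,0],[0,0,143],0.467]
    - [[0.0096,0,0],[0,0,143],0.467]

```text
time_s: 5.92
ee_pos: [467.7, -92.7, 441.8]
ee_rot: [-89.5, -0.0, 75.7]
force: [0.8, -0.8, 0.4]
gripper_width: 48.7
```

Emit:
carry_out:
  increments:
    - [[0,0,0],[0,30,0],0.467]
    - [[0,0,0],[0,60,0],0.467]
    - [[0,0,0],[0,90,0],0.467]
    - [[0,0,0],[0,120,0],0.467]
    - [[0,0,0],[0,145,0],0.467]
    - [[0,0,0],[0,160,0],0.467]
    - [[0,0,0],[0,165,0],0.467]
    - [[0,0,0],[0,165,0],0.467]
    - [[0,0,0],[0,165,0],0.467]

```text
time_s: 6.67
ee_pos: [466.8, -92.4, 277.0]
ee_rot: [-89.5, -0.0, 75.7]
force: [0.2, 0.4, 1.0]
gripper_width: 48.7
```

Run:
```python
from h import *
goto(-119,0,60)
f=grab('scene'); im=f['frame'][120:240,230:380]
cv2.imwrite('pics/s3.png',np.clip(cv2.resize(im,(750,600),interpolation=cv2.INTER_CUBIC)*1.6,0,255).astype('uint8'))
```

```text
t 6.67 tip bal -118.7 -0.5 86.0 F [0.23 0.36 0.97] w 48.7
turn [-0.0088 -0.0002  0.0001] shift [ 0.5 26.   0.1]
```

View pics/s3.png

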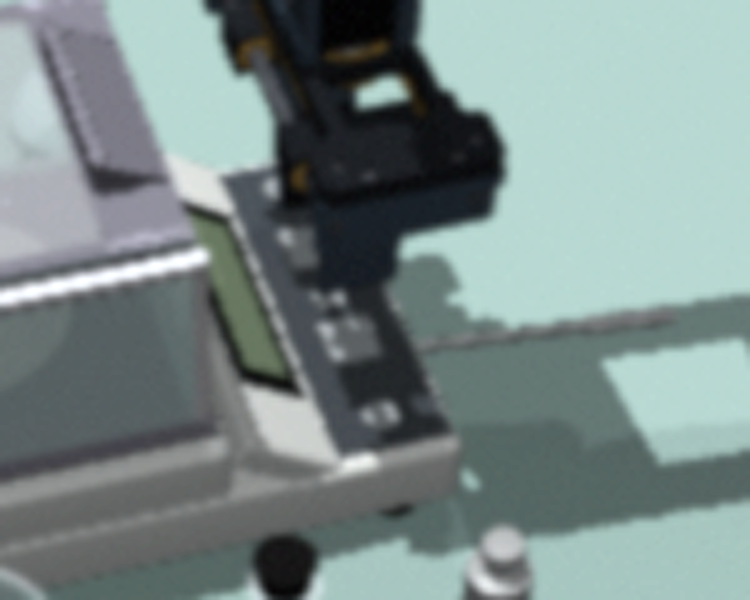

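Run:
```python
from h import *
f=grab('scene')
def bal(p): return [round(float((p-O)@EX),1),round(float((p-O)@EY),1)]
print('keyL from scene',bal(ray(f,230+350/5,120+338/5,57)))
for y in (31,-31): print('tip',y,[(proj(f,O+x*EX+yy*EY+np.array([0,0,86]))-[230,120]).dot(5*np.eye(2)).round() for x in(-103,-135) for yy in (y-6.75,y+6.75)])
f=grab('top'); c=f['frame'][200:300,270:420]; cv2.imwrite('pics/t2.png',np.clip(cv2.resize(c,(750,500),interpolation=cv2.INTER_CUBIC)*1.6,0,255).astype('uint8'))
```

```text
keyL from scene [-118.0, 35.5]
tip 31 [array([312., 282.]), array([322., 303.]), array([381., 267.]), array([391., 288.])]
tip -31 [array([270., 188.]), array([279., 208.]), array([337., 175.]), array([346., 194.])]
```

The projected fingertips and keys agree within a few mm in the scene view, well inside the margins. I'll level the tool and go down to just above the keys.

Emit:
carry_out:
  increments:
    - [[-0.004,0,0],[0,8,0],0.467]
    - [[-0.0088,0,0],[0.5,16,0],0.467]
    - [[-0.0088,0,0],[0.5,22,0],0.467]
    - [[-0.0088,0,0],[0.5,25,0],0.467]
    - [[-0.0088,0,0],[0.5,25,0],0.467]
    - [[-0.0088,0,0],[0.5,25,0],0.467]

```text
time_s: 7.32
ee_pos: [465.6, -91.6, 251.7]
ee_rot: [-90.0, -0.0, 75.7]
force: [-0.7, -0.3, 0.2]
gripper_width: 48.8
```

```bash
python3 -c "
from h import *
goto(-119,0,53)"
```

```text
t 7.32 tip bal -120.1 -0.0 60.7 F [-0.7  -0.29  0.19] w 48.8
turn [-0.0008 -0.0002  0.0001] shift [ 0.   7.7 -1.1]
```

Emit:
carry_out:
  increments:
    - [[0,0,0],[0,3,-1],0.467]
    - [[0,0,0],[0,8,-1],0.467]
    - [[0,0,0],[0,12,-1],0.467]
    - [[0,0,0],[0,13,-1],0.467]
    - [[0,0,0],[0,13,-1],0.467]

```text
time_s: 7.73
ee_pos: [467.0, -91.9, 243.7]
ee_rot: [-90.2, -0.0, 75.7]
force: [-10.3, 2.1, 43.5]
gripper_width: 48.7
```

Both keys bottomed at tip height 52.7 mm, where 53 is fully down. I'll ease the force a little and hold.

Emit:
carry_out:
  increments:
    - [[0,0,0],[0,-1,0],0.467]
    - [[0,0,0],[0,-2,0],0.467]
    - [[0,0,0],[0,-2.5,0],0.467]
    - [[0,0,0],[0,-2.5,0],0.467]
    - [[0,0,0],[0,-2.5,0],0.467]
    - [[0,0,0],[0,-2.5,0],0.467]
    - [[0,0,0],[0,-2.5,0],0.467]
    - [[0,0,0],[0,-2.5,0],0.467]
    - [[0,0,0],[0,-2.5,0],0.467]
    - [[0,0,0],[0,-2.5,0],0.467]

```text
time_s: 8.57
ee_pos: [467.0, -91.9, 243.9]
ee_rot: [-90.1, -0.0, 75.7]
force: [-4.9, 1.0, 22.8]
gripper_width: 48.6
```

Emit:
carry_out:
  increments:
    - [[0,0,0],[0,0,0],0.467]
    - [[0,0,0],[0,0,0],0.467]
    - [[0,0,0],[0,0,0],0.467]
    - [[0,0,0],[0,0,0],0.467]
    - [[0,0,0],[0,0,0],0.467]
    - [[0,0,0],[0,0,0],0.467]
    - [[0,0,0],[0,0,0],0.467]
    - [[0,0,0],[0,0,0],0.467]
    - [[0,0,0],[0,0,0],0.467]
    - [[0,0,0],[0,0,0],0.467]

```text
time_s: 9.4
ee_pos: [467.0, -91.9, 243.9]
ee_rot: [-90.1, -0.0, 75.7]
force: [-4.6, 0.9, 22.4]
gripper_width: 48.7
```

Emit:
carry_out:
  increments:
    - [[0,0,0],[0,0,0],0.467]
    - [[0,0,0],[0,0,0],0.467]
    - [[0,0,0],[0,0,0],0.467]
    - [[0,0,0],[0,0,0],0.467]
    - [[0,0,0],[0,0,0],0.467]
    - [[0,0,0],[0,0,0],0.467]
    - [[0,0,0],[0,0,0],0.467]
    - [[0,0,0],[0,0,0],0.467]
    - [[0,0,0],[0,0,0],0.467]
    - [[0,0,0],[0,0,0],0.467]

```text
time_s: 10.23
ee_pos: [467.0, -91.9, 243.9]
ee_rot: [-90.1, -0.0, 75.7]
force: [-5.3, 1.2, 22.3]
gripper_width: 48.4
```

Emit:
carry_out:
  increments:
    - [[0,0,0],[0,0,0],0.467]
    - [[0,0,0],[0,0,0],0.467]
    - [[0,0,0],[0,0,0],0.467]
    - [[0,0,0],[0,0,0],0.467]
    - [[0,0,0],[0,0,0],0.467]
    - [[0,0,0],[0,0,0],0.467]
    - [[0,0,0],[0,0,0],0.467]

```text
time_s: 10.82
ee_pos: [467.0, -92.0, 243.9]
ee_rot: [-90.1, -0.0, 75.7]
force: [-4.4, 0.5, 21.9]
gripper_width: 48.8
```

Emit:
carry_out:
  increments:
    - [[0,0,0],[0,-10,0],0.467]
    - [[0,0,0],[0,-35,0],0.467]
    - [[0,0,0],[0,-70,0],0.467]
    - [[0,0,0],[0,-105,0],0.467]
    - [[0,0,0],[0,-140,0],0.467]
    - [[0,0,0],[0,-170,0],0.467]
    - [[0,0,0],[0,-180,0],0.467]
    - [[0,0,0],[0,-180,25],0.467]
    - [[0,0,0],[0,-180,60],0.467]
    - [[0,0,0],[0,-180,80],0.467]

```text
time_s: 11.65
ee_pos: [386.8, -71.6, 420.1]
ee_rot: [-89.7, -0.0, 75.7]
force: [-0.1, 0.1, -0.5]
gripper_width: 48.4
```

Emit:
carry_out:
  increments:
    - [[0,0,0],[30,0,0],0.467]
    - [[0,0,0],[60,0,0],0.467]
    - [[0,0,0],[90,0,0],0.467]
    - [[0,0,0],[120,0,0],0.467]
    - [[0,0,0],[150,0,0],0.467]
    - [[0,0,0],[180,0,0],0.467]
    - [[0,0,0],[210,0,0],0.467]
    - [[0,0,0],[230,0,0],0.467]
    - [[0,0,0],[240,0,0],0.467]
    - [[0,0,0],[240,0,0],0.467]

```text
time_s: 12.48
ee_pos: [448.9, 161.8, 420.2]
ee_rot: [-89.9, 0.0, 75.8]
force: [0.7, 0.3, 1.0]
gripper_width: 48.6
```

Run:
```python
from h import *
f=grab('top'); im=f['frame']; g=cv2.cvtColor(im,cv2.COLOR_BGR2GRAY); P=cloud(f)
for u,v in [(329,250),(360,258),(344,254)]: print(P[v-1:v+2,u-1:u+2].reshape(-1,3).mean(0).round(1))
cv2.imwrite('pics/t3.png',np.clip(cv2.resize(im[90:345,230:485],(600,600),interpolation=cv2.INTER_CUBIC)*1.5,0,255).astype('uint8'))
s=env.state(); print(s['time_s'],s['force'],s['ee_pos'])
```

```text
[473.2 -61.9  59.1]
[ 458.4 -122.    58.4]
[466.1 -91.6  53.9]
12.5333 [-0.00328738 -0.39708165 -0.92108705] [448.48567446 160.66888516 420.35635707]
```

View pics/t3.png

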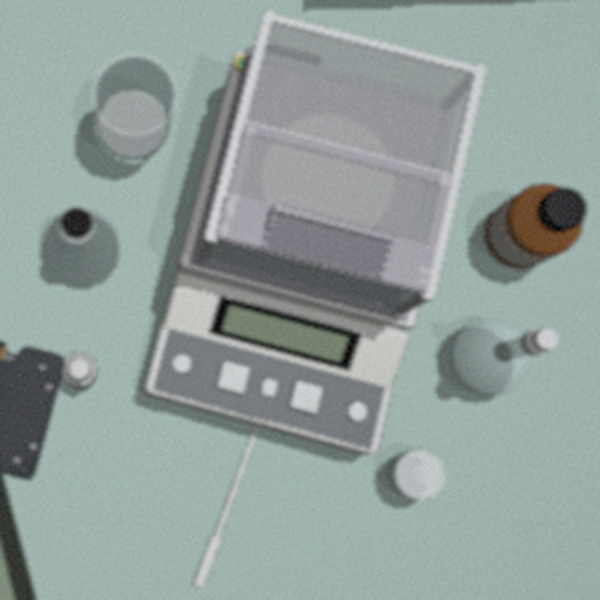

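The keys are up again, at crop (233,377) and (307,397). The ledge back edge is at (330,223), with the front half covered, and nothing has moved. I'll check the ledge position with one ray, then hand in.

Run:
```python
from h import *
f=grab('top'); p=ray(f,230+330*.425,90+223*.425,201); x=(p-O)@EX; print('ledge x',x)
if abs(x+3)<4: print(env.job_done())
```

```text
ledge x -8.25030344361879
```

The ray gives -8 mm, which lies beyond the stop, so I probably misread the edge by eye. I'll check it once more with the depth profile.

Run:
```python
from h import *
f=grab('top'); g=cv2.cvtColor(f['frame'],cv2.COLOR_BGR2GRAY).astype(np.float32)
xs=np.arange(-44,40,2.)
prof=[]
for x in xs:
    px=np.array([proj(f,O+x*EX+y*EY+[0,0,201]) for y in np.arange(-35,36,5)],np.float32)
    prof.append(cv2.remap(g,px[:,:1],px[:,1:],cv2.INTER_LINEAR).mean())
print([(int(x),int(v)) for x,v in zip(xs,prof)])
P=cloud(f).reshape(-1,3); b=np.c_[(P-O)@EX,(P-O)@EY,P[:,2]]
for a in range(-44,60,4):
    m=(abs(b[:,1])<35)&(b[:,0]>=a)&(b[:,0]<a+4)&(b[:,2]>150); print(a,m.sum(),np.median(b[m,2]).round(1) if m.any() else '',end=' | ')
```

```text
[(-44, 54), (-42, 60), (-40, 71), (-38, 79), (-36, 82), (-34, 81), (-32, 81), (-30, 81), (-28, 82), (-26, 81), (-24, 81), (-22, 82), (-20, 82), (-18, 82), (-16, 82), (-14, 82), (-12, 77), (-10, 79), (-8, 99), (-6, 106), (-4, 102), (-2, 104), (0, 107), (2, 107), (4, 108), (6, 108), (8, 108), (10, 107), (12, 107), (14, 108), (16, 107), (18, 107), (20, 108), (22, 108), (24, 108), (26, 108), (28, 108), (30, 108), (32, 108), (34, 108), (36, 108), (38, 106)]
-44 0  | -40 87 178.0 | -36 187 186.1 | -32 106 190.9 | -28 104 192.9 | -24 103 194.9 | -20 106 196.6 | -16 98 198.8 | -12 114 201.2 | -8 90 202.8 | -4 12 190.1 | 0 91 188.0 | 4 85 188.0 | 8 91 188.0 | 12 85 188.1 | 16 97 188.1 | 20 92 187.8 | 24 83 188.4 | 28 97 188.0 | 32 90 188.1 | 36 86 188.1 | 40 90 188.1 | 44 89 188.2 | 48 89 188.6 | 52 50 187.6 | 56 76 181.2 |
```

The depth profile puts the ledge's back face at x ≈ -4, the door's back edge at ≈ 54 and its front at ≈ -36. The shut values are -3, 55 and -35, so the door is shut within the calibration error.

```bash
python3 -c "
from h import *
print(env.job_done())"
```

```text
the job is handed in; nothing more can be done
None
```

The calibration sequence is done and handed in at about 12.6 s of the 48 s allowed, with no verdict reported.

- **Door:** I pushed it shut by the ledge with both fingertips until the force rose to about 10 N with almost no further travel. At the end, the depth profile put the ledge back face at x ≈ -4, the door's back edge at ≈ 54 and its front at ≈ -36 mm. The shut values are -3, 55 and -35, so these agree within the camera calibration.
- **Keys:** I pressed both large keys together, one finger on each. The fingertips stopped at about 52.7 mm measured height, where 53 is fully down. I held them there just over 3 s and let go straight up. The last depth check showed both keys up at 58–59 mm.
- **Surroundings:** In the last picture the glassware, weight, weighing bottle and spatula were standing where they were. The arm was clear of everything.

Three checks were off or outstanding:

- **Ledge edge by eye:** one reading from the picture gave x ≈ -8 mm, which is beyond the stop. A brightness profile put the edge at about -9 as well, while the depth profile and the push both fit a shut door. I took this as a reading or calibration offset.
- **First press force:** it briefly reached about 43 N at the fingertips, and I eased it to about 22 N for the hold.
- **Key values:** the travel of the individual keys could not be read directly, so full travel is judged from the finger height and force.

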